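# Set the belt-tension ring to the red rider

## Task

On the green tension-hub fixture, push the upright black post of the lever around with the fingertips until the ring's blue pointer stands in line with the red rider on the scale, and leave it there. Push gently and steadily: do not grip the post or flick it, do not shift the rider, and leave everything else on the bench standing where it is.

Things in the scene. Friction and masses are not known exactly. Their poses are not given: they have to be found in the camera images.
- hub_base: fixed green tension-hub fixture, square foot 200 x 200 x 14 mm carrying a round white scale plate (99 mm radius, top 36 mm above the table) with black ticks every 10 degrees; origin on the ring's turning axis, at table level; z up; the scale is centred on its own +x side. A chrome spring and shaft (68 mm across, up to 104 mm above the table) stands on the axis
- tension_ring (a joint): angle of the ring about the vertical axis through hub_base's origin, rad, growing anticlockwise seen from above; at 0 the blue pointer points along hub_base's +x and the lever along its -x (always opposite one another). Range -1.1 to 1.35. Dry friction only, about 0.2 N m (some 2 N at the post): no spring, it stays where it is left
- lever_post (a point): middle of the height of the black upright post at the lever's end, 115 mm from the ring's axis; post 18 mm in diameter, its top 107 mm above the table and this point 80 mm above the table; it stands on the flat lever bar (18 mm wide, top 51 mm above the table), so the post is free to push on from 51 to 107 mm
- pointer_tip (a point): tip of the blue pointer on the ring, 86 mm from the ring's axis, 41 mm above the table
- red_mark (a point): inner end of the red rider, in the middle of its 10 mm width, 86 mm from the ring's axis, 41 mm above the table: the pointer's tip comes to this point when set. The rider is clipped on the scale's rim (20 mm long, top 45 mm above the table) and slips if it is pushed
- wheel_a: first of two red nylon guide wheels, 72 mm across, 32 mm high, lying flat on the table near the fixture; origin at its underside centre; loose, leave alone
- wheel_b: second red nylon guide wheel, same as the first; loose, leave alone
- canister: grey screw-top canister of bolts, 84 mm across, 124 mm high; origin at its underside centre; loose, leave alone
- bracket: green L-shaped cast roller bracket, 100 x 60 mm foot, 80 mm high; origin at its underside centre; loose, leave alone
- wrench: steel wrench lying flat, along its own x; loose, leave alone
- bolt_tray: blue open tray with hex bolts, 120 x 90 x 35 mm; origin at its underside centre; loose, leave alone

How it is judged:
On the way, in this order (a step that is already met when the one before it is completed fails the run):
1. the fingers push on the lever (contact force between the fingers and tension_ring above 0.3 N), for 0.05 s.
2. the pointer comes to the red rider (horizontal distance between pointer_tip and red_mark below 0.005 m), for 0.1 s.
At the end, for the whole second after the job is handed in: The pointer's tip is within 5 mm (half the rider's width) of the middle of the red rider's inner end and the ring is at rest; the rider is within 3 mm and every loose thing within 20 mm of where it started (horizontal distance between pointer_tip and red_mark below 0.005 m and velocity of joint tension_ring between -0.05 and 0.05 rad/s and distance of red_mark from where it was at the start of the episode below 0.003 m and distance of each of wheel_a, wheel_b, canister, bracket, wrench, bolt_tray from where it was at the start of the episode below 0.02 m); the robot touches nothing.
It fails at once if the lever is gripped, or pushed with more than 18 N (contact force between the fingers and tension_ring above 18 N).
It fails at once if the ring is flicked round (faster than 3 rad/s) (velocity of joint tension_ring above 3 rad/s or velocity of joint tension_ring below -3 rad/s).
It fails at once if the red rider is shifted by more than 3 mm (distance of red_mark from where it was at the start of the episode above 0.003 m).
It fails at once if a loose thing is lifted, or moved by more than 20 mm (distance of any of wheel_a, wheel_b, canister, bracket, wrench, bolt_tray from where it was at the start of the episode above 0.02 m).
It also fails if it takes over 38 s, if anything falls off the work surface, if the arm or the gripper's body presses on something with over 40 N, if the wrist force passes 120 N, or if a joint passes its speed limit or range.

## Robot

A 6-joint arm with a two-finger parallel gripper is mounted at the origin on the work surface. World frame = base frame: x ahead of the robot, y to its left, z up, the work surface at z = 0. Lengths are in m, angles in rad, forces in N, time in s.
With the tool pointing down it reaches from about 0.35 to 0.775 m from the base axis. Payload 7.3 kg.
Tool frame: the origin (TCP) lies at the very end of the fingers, on their centre line; the grasp point (between the pads) lies 19 mm behind it; z points along the fingers, y is the direction in which the jaws open and shut (so a half turn about z gives the same grasp; the last joint's range is limited). The gripper opens to 92 mm and grips with 3 to 60 N. Pads are 19 mm wide; open, the fingers measure 130 mm over their backs; the gripper's body (75 mm by 190 mm) begins 47 mm behind the grasp point.
Start: joints at [-1.378, 0.342, 1.524, -0, 1.275, -0.146], TCP at [0.175, -0.495, 0.227] pointing down, gripper open.
Joint ranges: [-2.53, 2.53], [-0.77, 2.02], [0.04, 2.7], [-1, 4.14], [0.28, 2.66], [-3.11, 3.11]. Speed limits (rad/s): [2.57, 2.57, 3.14, 3.14, 3.14, 3.14].

## Interface

Orientations are given as a unit quaternion [w, x, y, z].
In Python, from bench import robot gives the robot as it stands. The module is installed in compiled form; this text tells all that it offers.
- The arm moves only by the shell command python3 -m inch 'ROWS' [FORCE]. ROWS is a JSON object of lists of equal length, an entry for each row: "grip": the finger opening in mm, from 0 to 91.8; "linear": the shift along the world's x, y, z in mm, a list of three; "roll": the turn about the world's z in rad. A call has 1 to 12 rows; each row shifts and turns the commanded pose from where the row before left it; what a row does not reach is not made up. A row lasts 1/10 s, in which the tool goes at most 50 mm and 8.59 degrees, less where a joint would pass 70% of its speed; a pose out of reach is approached as far as the arm can. A call with a gripper value outside its range is refused whole. The fingers move at their own pace and stop on an object; FORCE is the grip in N (left out, the last holds). Time passes only in rows, so rows that do not move let the fingers close. It gives the time, the measured TCP pose, the force and the opening at its end, in the units of the state.
- robot.get_obs(): the state, without advancing time (a new reading comes with each control period).
- robot.read_camera(name): name is "scene" or "top"; returns a dict with "image" (400x640x3 uint8, blue, green, red), "intrinsics" (3x3 intrinsics, pixels), "k1" (the pictures are not rectified: a ray, as slopes to the right and down, at radius r is drawn at 1 + k1 r^2 times it, then the intrinsics apply), "eye" and "attitude" of the camera in the world. Camera axes: x right, y up, looking along -z (the intrinsics and any distortion apply to the point x, -y, -z); pixel columns grow to the right and rows downward; lengths in m; the calibration is good to about 2 mm. A picture is of the moment at which its call begins. There is no depth.
- robot.close_job(): hands the job in, once; it reports no verdict.
Trained networks look in a picture, given as the dict that the camera call returned (one of the last four; its "shot" number tells which), for a name from the list of things; names that differ only in an ending like _2 or _b are one class to them, and where a whole thing is asked for, a point or a joint stands for the part that bears it (a point fixed in the world has none). Each returns a list of dicts, best first, with "p" (0 to 1); they miss things now and then, are a little off and sometimes report something else, mostly with a low value. They report only what shows in the picture. A call takes as long as a camera call.
- robot.outline_of(picture, name): "mask" (400x640 bool, what is visible of it) and "centre" ([column, row] in pixels, amid what is visible of it).
The state is a dict: "time_s": time; "qpos": joint angles; "joint_velocities": joint speeds; "tau": joint torques, N m; "tcp_pos": TCP position; "tcp_rot": TCP orientation; "ft_force": force on the tool from outside, world axes, zero at the start; "ft_torque": the same for the moment, N m; "opening": finger opening in m.
Only numpy, scipy, OpenCV 4.12 (cv2) and the standard library are available. Lean on these libraries where they do the work, as an engineer would, in place of code of your own. Each camera call takes 0.05 s, during which the arm holds its last target.

## Working session

There is one attempt and no reset: what is moved stays moved. The work goes in short steps, Python scripts to look and compute and a shell command to move; the robot and the scene stay as the last step left them, time stands still between calls to the robot, and variables do not carry over. Pictures are saved under pics/ and viewed, and the job is handed in when it is done.

```bash
mkdir -p pics; python3 - <<'E'
from bench import robot
import cv2,pickle
o=robot.get_obs(); print(o)
for n in("scene","top"):
    p=robot.read_camera(n); cv2.imwrite(f"pics/{n}0.png",p["image"])
    pickle.dump(p,open(f"{n}0.pkl","wb"))
    print(n,{k:v for k,v in p.items() if k!="image"})
    for t in ["hub_base","tension_ring","lever_post","pointer_tip","red_mark","wheel_a","canister","bracket","wrench","bolt_tray"]:
        for d in robot.outline_of(p,t)[:2]: print(t,round(d["p"],2),d["centre"],d["mask"].sum())
E
```

```text
{'time_s': 0.0, 'qpos': array([-1.37800221e+00,  3.42739590e-01,  1.52501710e+00, -4.43125847e-06,
        1.27541358e+00, -1.45994739e-01]), 'joint_velocities': array([-0.00018668, -0.00017193,  0.0003836 , -0.00085624,  0.0011228 ,
        0.00136628]), 'tau': array([-6.17696824e-04, -4.31245780e+01, -2.44221890e+01,  7.17393612e-02,
        5.59275330e-02, -1.56122169e-04]), 'tcp_pos': array([ 0.17442358, -0.49474086,  0.22603619]), 'tcp_rot': array([-7.88542968e-04,  9.85686622e-01,  1.68586062e-01, -2.05747729e-05]), 'ft_force': array([-0.18702611, -0.55202275,  0.1230661 ]), 'ft_torque': array([-0.0141067 ,  0.00525315, -0.04369322]), 'opening': 0.09167327771187403}
scene {'intrinsics': array([[367.702899  ,   0.        , 316.22365734],
       [  0.        , 367.702899  , 196.03509257],
       [  0.        ,   0.        ,   1.        ]]), 'k1': -0.07128672863970045, 'eye': array([ 1.21015273, -0.55082969,  1.12888829]), 'attitude': array([0.85568349, 0.29975714, 0.13483555, 0.3997134 ]), 'shot': 1}
hub_base 0.96 [298.0, 217.4] 2598
tension_ring 0.63 [295.7, 214.5] 719
lever_pos
[... 441 characters left out ...]
sics': array([[500.51078805,   0.        , 313.70256432],
       [  0.        , 500.51078805, 198.04381414],
       [  0.        ,   0.        ,   1.        ]]), 'k1': 0.04309104711793865, 'eye': array([ 0.40607705, -0.0024533 ,  1.82474958]), 'attitude': array([ 0.71177025,  0.03163646, -0.03368799, -0.70089041]), 'shot': 2}
hub_base 0.89 [335.8, 198.4] 2935
tension_ring 0.79 [331.7, 203.1] 787
lever_post 0.65 [334.2, 201.5] 711
pointer_tip 0.97 [335.2, 206.4] 701
pointer_tip 0.17 [189.8, 181.4] 205
wheel_a 0.83 [284.5, 198.1] 312
wheel_a 0.66 [331.9, 152.6] 295
canister 0.92 [183.9, 246.3] 684
bracket 0.79 [423.7, 252.3] 500
wrench 0.66 [332.7, 200.3] 3028
bolt_tray 0.91 [433.0, 189.3] 971
```

```bash
python3 - <<'E'
import cv2
a=cv2.imread("pics/top0.png")[110:290,240:480]; cv2.imwrite("pics/top0z.png",cv2.resize(a,(800,600),interpolation=cv2.INTER_CUBIC))
a=cv2.imread("pics/scene0.png")[165:275,225:372]; cv2.imwrite("pics/scene0z.png",cv2.resize(a,(800,599),interpolation=cv2.INTER_CUBIC))
E
```

```text
(no output)
```

View pics/top0.png

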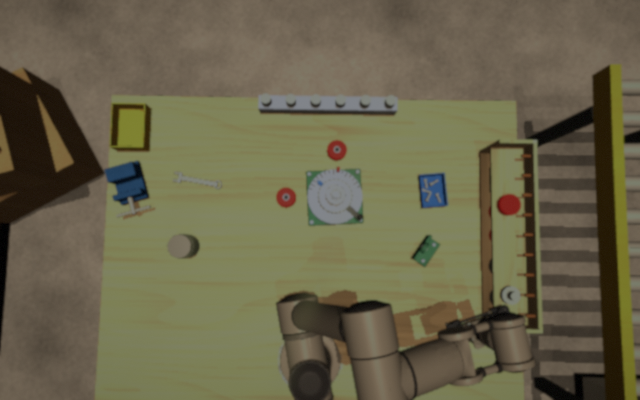

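```bash
sleep 1
```

```text
(no output)
```

View pics/top0z.png

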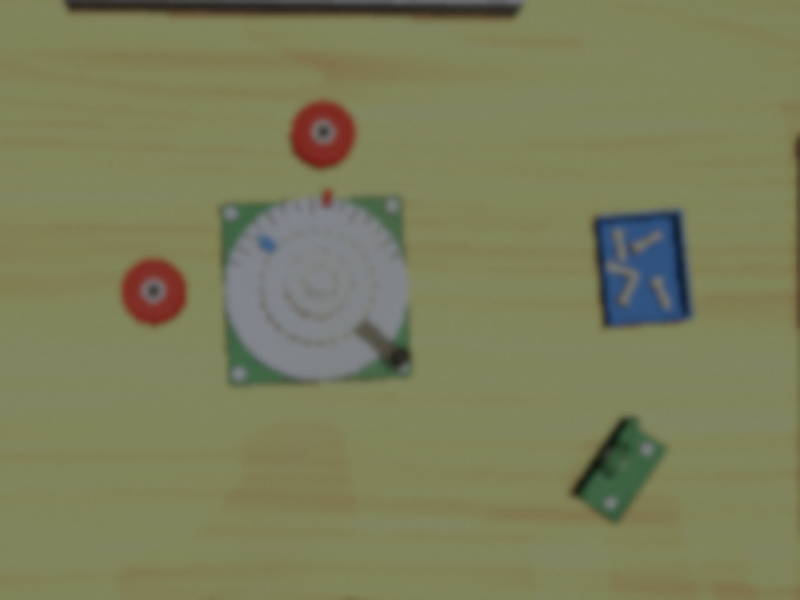

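View pics/scene0z.png

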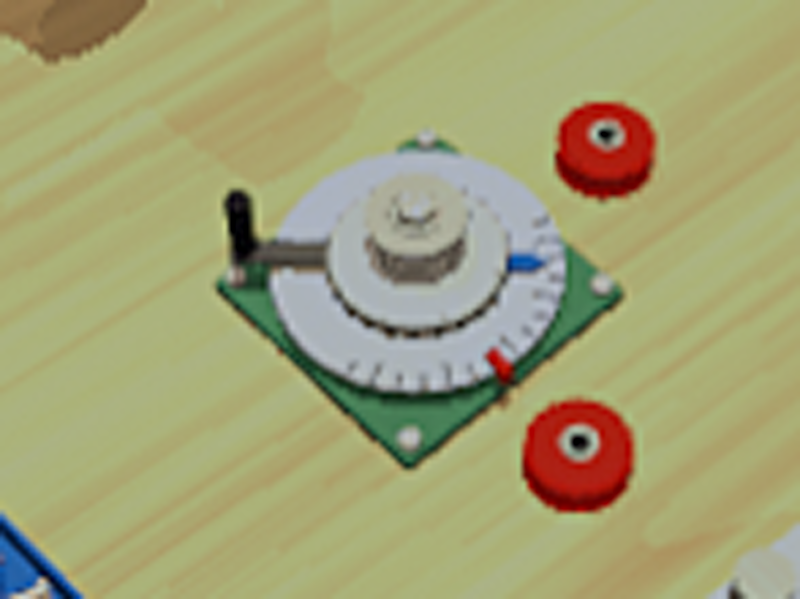

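View pics/scene0.png

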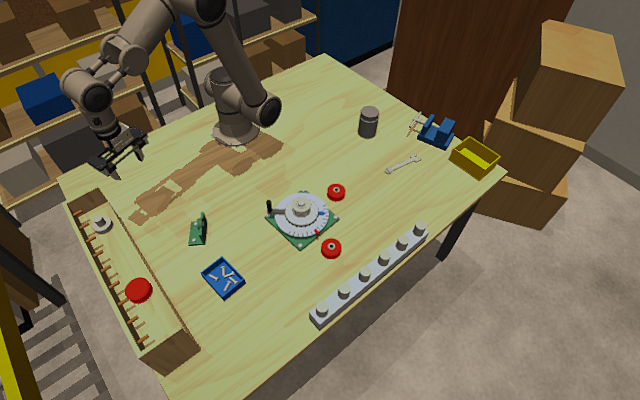

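The pictures show: in the top view, the hub at about (335,198), the blue pointer at about (320,183), the red rider at about (338,169), and the black post at about (359,216). Next I'll measure these with colour segmentation in both views.

```bash
cat > h.py <<'E'
import numpy as np,cv2
from scipy.spatial.transform import Rotation as R
def dist(p): return np.array([p["k1"],0,0,0,0.])
def toplane(p,uv,z):
    # model: drawn = ray*(1+k1 r^2): same as OpenCV's
    n=cv2.undistortPoints(np.array([[uv]],float),p["intrinsics"],dist(p))[0,0]
    q=p["attitude"]; r=R.from_quat([q[1],q[2],q[3],q[0]]).apply([n[0],-n[1],-1])
    e=p["eye"]; return e+r*(z-e[2])/r[2]
def project(p,X):
    q=p["attitude"]; c=R.from_quat([q[1],q[2],q[3],q[0]]).inv().apply(np.atleast_2d(X)-p["eye"])*[1,-1,-1]
    return cv2.projectPoints(c,np.zeros(3),np.zeros(3),p["intrinsics"],dist(p))[0][:,0]
def soft(p,uv,kind,rad=9):
    im=p["image"].astype(float); u,v=map(int,np.round(uv)); 
    P=im[v-rad:v+rad+1,u-rad:u+rad+1]; b,g,r=P[...,0],P[...,1],P[...,2]
    w={"blue":b-np.maximum(r,g)*1.05-8,"red":r-1.5*np.maximum(b,g)-5,"white":0}[kind] 
    w=np.clip(w,0,None); Y,X=np.mgrid[v-rad:v+rad+1,u-rad:u+rad+1]
    return np.array([(w*X).sum(),(w*Y).sum()])/w.sum(), w.sum()
E
python3 - <<'E'
from h import *; import pickle
T=pickle.load(open("top0.pkl","rb"));S=pickle.load(open("scene0.pkl","rb"))
# axis: white plate ellipse -> Otsu on min channel round the hub
for n,p,box,b,r in(("top",T,(295,155,375,240),(319.5,183),(338,169)),("scene",S,(255,180,345,255),(321,213),(317,232))):
    im=p["image"]; x0,y0,x1,y1=box; c=im[y0:y1,x0:x1].astype(int)
    m=((c.max(2)-c.min(2)<25)&(c.min(2)>(95 if n=="top" else 130))).astype(np.uint8)
    m=cv2.morphologyEx(m,cv2.MORPH_OPEN,np.ones((3,3)));cs=max(cv2.findContours(m,0,1)[0],key=cv2.contourArea)
    h=cv2.convexHull(cs)[:,0]+[x0,y0]; W=np.array([toplane(p,q,.036)[:2] for q in h.astype(float)])
    (cx,cy),rad=cv2.minEnclosingCircle(W.astype(np.float32)); print(n,"plate",cx,cy,rad, cv2.fitEllipse(W.astype(np.float32)))
    for k,uv,z in(("blue",b,.041),("red",r,.0425)):
        c2,w=soft(p,uv,k,5); X=toplane(p,c2,z); print(k,c2,w,X)
    # foot
    hsv=cv2.cvtColor(im,cv2.COLOR_BGR2HSV)[y0:y1,x0:x1]
    g=cv2.inRange(hsv,(45,80,20),(90,255,255)); pts=cv2.findNonZero(g)[:,0]+[x0,y0]
    W=np.array([toplane(p,q,.014)[:2] for q in pts.astype(float)]); print("foot",cv2.minAreaRect(W.astype(np.float32)))
print(toplane(T,(359.3,216.3),.107),toplane(S,(268.8,200.5),.107))
E
```

```text
top plate 0.5802595019340515 -0.08070381730794907 0.10117002576589584 ((0.5805443525314331, -0.08105121552944183), (0.19886024296283722, 0.19978199899196625), 159.4115447998047)
blue [319.7334079  182.68214019] 268.1999999999998 [ 0.62713497 -0.02717243  0.041     ]
red [337.77692308 168.96923077] 65.0 [ 0.67760392 -0.09131214  0.0425    ]
foot ((0.5464604496955872, -0.052172839641571045), (0.24504178762435913, 0.15301211178302765), 49.78639221191406)
scene plate 0.5809786319732666 -0.07892085611820221 0.09933885931968689 ((0.5813789367675781, -0.07878544181585312), (0.1937728375196457, 0.1978292614221573), 29.75274085998535)
blue [320.85446433 212.65030617] 1053.35 [ 0.62724826 -0.02528306  0.041     ]
red [316.37977266 231.62897115] 1715.5 [ 0.68027664 -0.09130546  0.0425    ]
foot ((0.5832694172859192, -0.08169209957122803), (0.19953076541423798, 0.1998729109764099), 3.4794507026672363)
[ 0.50478232 -0.1637872   0.107     ] [ 0.50593458 -0.16360827  0.107     ]
```

Both cameras agree: axis at about (0.581, -0.080), pointer at about 48.5°, rider at about -6.6°, post at about (0.505, -0.164). The lever has to turn clockwise by about 55°. I'll close the fingers and approach from behind the post, with the wide face square to the push.

```bash
python3 -m inch '{"grip":[0,0,0,0,0,0,0,0,0,0,0,0],"linear":[[30,25,0],[30,25,0],[30,25,0],[30,25,0],[30,25,0],[30,25,0],[30,25,0],[30,25,0],[30,25,0],[30,25,0],[30,25,0],[30,25,0]],"roll":[0.14,0.14,0.14,0.14,0.14,0.14,0.14,0.14,0.14,0.14,0.14,0.14]}' 10; python3 -m inch '{"grip":[0,0,0],"linear":[[0,0,0],[0,0,0],[0,0,0]],"roll":[0.13,0.13,0.13]}'
```

```text
time_s: 2.3
tcp_pos: [0.5356, -0.1939, 0.2268]
tcp_rot: [0.0, 0.53, 0.848, 0.0]
ft_force: [-0.1, 0.2, 0.6]
opening: 0.002
time_s: 2.6
tcp_pos: [0.5348, -0.1947, 0.2265]
tcp_rot: [-0.0, 0.355, 0.935, 0.0]
ft_force: [-0.3, 0.2, -0.6]
opening: 0.0006
```

```bash
python3 -m inch '{"grip":[0,0,0,0,0,0,0,0,0,0],"linear":[[0,0,-25],[0,0,-25],[0,0,-25],[0,0,-25],[0,0,-20],[0,0,-15],[0,0,-15],[0,0,-10],[0,0,0],[0,0,0]],"roll":[0,0,0,0,0,0,0,0,0,0]}'
python3 - <<'E'
from bench import robot
import cv2
p=robot.read_camera("scene"); cv2.imwrite("pics/s1.png",cv2.resize(p["image"][140:275,200:380],(800,600),interpolation=2))
E
```

```text
time_s: 3.6
tcp_pos: [0.5348, -0.1953, 0.0671]
tcp_rot: [0.0, 0.358, 0.934, 0.0]
ft_force: [0.3, 0.1, -0.2]
opening: 0.0005
```

View pics/s1.png

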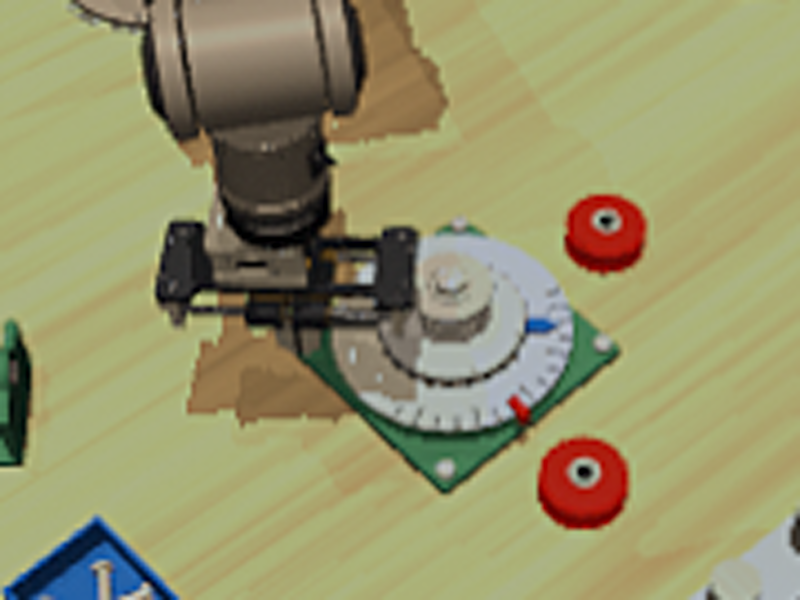

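The scene view shows the gripper behind the post, with the blue pointer (~(540,325)) and red rider (~(518,408)) both in clear sight. I'll work out the arc waypoints.

```bash
python3 - <<'E'
import numpy as np
A=np.array([581,-80.])
prev=np.array([534.8,-195.3])
for d in np.arange(228,172,-4):
    t=np.radians(d);P=A+115*np.array([np.cos(t),np.sin(t)])-18.5*np.array([np.sin(t),-np.cos(t)])
    print(d,P.round(1),(P-prev).round(1));prev=P
E
```

```text
228 [ 517.8 -177.8] [-17.   17.5]
224 [ 511.1 -173.2] [-6.7  4.6]
220 [ 504.8 -168.1] [-6.3  5.1]
216 [ 498.8 -162.6] [-6.   5.5]
212 [ 493.3 -156.6] [-5.6  5.9]
208 [ 488.1 -150.3] [-5.1  6.3]
204 [ 483.5 -143.7] [-4.7  6.6]
200 [ 479.3 -136.7] [-4.2  7. ]
196 [ 475.6 -129.5] [-3.7  7.2]
192 [ 472.4 -122. ] [-3.2  7.5]
188 [ 469.7 -114.3] [-2.7  7.7]
184 [ 467.6 -106.5] [-2.1  7.8]
180 [466.  -98.5] [-1.6  8. ]
176 [465.  -90.4] [-1.   8.1]
```

```bash
python3 -m inch '{"grip":[0,0,0,0,0,0,0,0],"linear":[[-3.5,3.5,0],[-3.5,3.5,0],[-3,3,0],[-2,2,0],[-1.5,1.5,0],[-1.5,1.5,0],[-1.5,1.5,0],[-1.5,1.5,0]],"roll":[0,0,0,0,0,0,0,0]}'
```

```text
time_s: 4.45
tcp_pos: [0.5168, -0.1775, 0.0669]
tcp_rot: [0.001, 0.358, 0.934, -0.0]
ft_force: [0.8, -1.9, -0.2]
opening: 0.0006
```

Contact is made at about 2 N, where I predicted it. Now I'll follow the arc.

```bash
python3 -m inch '{"grip":[0,0,0,0,0,0,0,0,0,0,0,0],"linear":[[-3,2,0],[-3.3,2.4,0],[-3.2,2.5,0],[-3.2,2.6,0],[-3,2.7,0],[-3,2.8,0],[-2.8,2.9,0],[-2.8,3,0],[-2.6,3.1,0],[-2.5,3.2,0],[-2.4,3.3,0],[-2.3,3.4,0]],"roll":[-0.035,-0.035,-0.035,-0.035,-0.035,-0.035,-0.035,-0.035,-0.035,-0.035,-0.035,-0.035]}'; cat > m.py <<'E'
from h import *; from bench import robot; import sys
p=robot.read_camera("scene"); A=np.array([.581,-.0795])
cv2.imwrite(f"pics/{sys.argv[1]}.png",cv2.resize(p["image"][160:265,240:380],(800,600),interpolation=2))
# blue: search largest blue blob inside plate window
im=p["image"].astype(float);w=np.clip(im[...,0]-1.05*np.maximum(im[...,1],im[...,2])-8,0,None)
w[:185]=0;w[250:]=0;w[:,:265]=0;w[:,345:]=0
Y,X=np.mgrid[:400,:640]; b=np.array([(w*X).sum(),(w*Y).sum()])/w.sum()
r,rw=soft(p,(316.4,231.6),"red",5)
for n,u,z in(("blue",b,.041),("red",r,.0425)):
    P=toplane(p,u,z);d=P[:2]-A;print(n,u,P.round(4),"rad",np.hypot(*d).round(4),"deg",np.degrees(np.arctan2(d[1],d[0])).round(2))
print("sum",w.sum(),rw)
E
python3 m.py s2
```

```text
time_s: 5.65
tcp_pos: [0.4825, -0.1434, 0.0669]
tcp_rot: [0.0, 0.546, 0.838, -0.0]
ft_force: [1.0, -1.2, -0.9]
opening: 0.0005
blue [318.74573371 219.53487325] [ 0.6456 -0.0509  0.041 ] rad 0.0706 deg 23.87
red [316.38139807 231.63468851] [ 0.6803 -0.0913  0.0425] rad 0.1 deg -6.79
sum 1110.4499999999998 1709.5
```

View pics/s2.png

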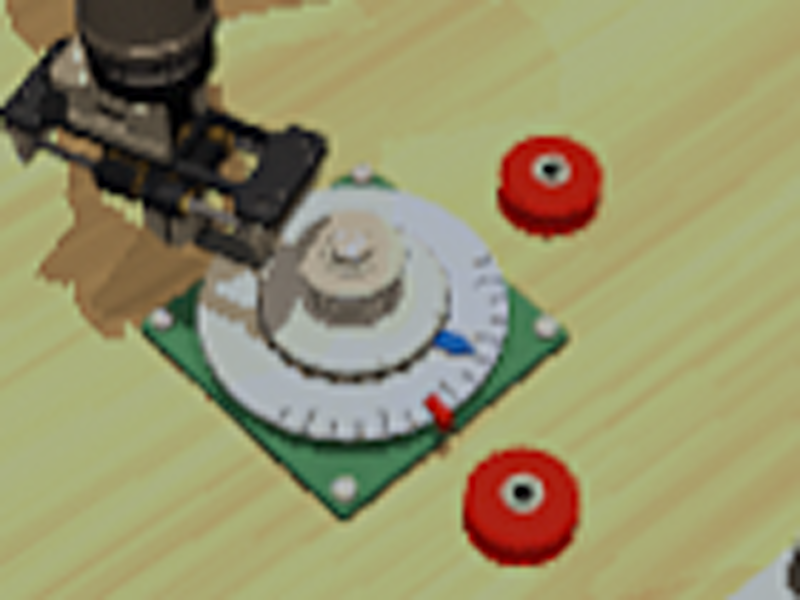

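The measured pointer angle is 23.9°, and the arc model gave 24. I'll take another 24°.

```bash
python3 -m inch '{"grip":[0,0,0,0,0,0,0,0,0,0,0,0],"linear":[[-2.1,3.5,0],[-2.1,3.5,0],[-1.9,3.6,0],[-1.8,3.6,0],[-1.7,3.7,0],[-1.5,3.8,0],[-1.4,3.8,0],[-1.3,3.9,0],[-1.1,3.9,0],[-1,3.9,0],[-0.9,4,0],[-0.7,3,0]],"roll":[-0.035,-0.035,-0.035,-0.035,-0.035,-0.035,-0.035,-0.035,-0.035,-0.035,-0.035,-0.035]}'; python3 m.py s3
```

```text
time_s: 6.9
tcp_pos: [0.4651, -0.0991, 0.0669]
tcp_rot: [0.0, 0.708, 0.706, 0.0]
ft_force: [0.2, -1.8, -0.1]
opening: 0.0003
blue [313.56994552 224.72536571] [ 0.6509 -0.0796  0.041 ] rad 0.0699 deg -0.07
red [316.3856555  231.64814815] [ 0.6804 -0.0913  0.0425] rad 0.1001 deg -6.8
sum 1165.55 1701.0
```

View pics/s3.png

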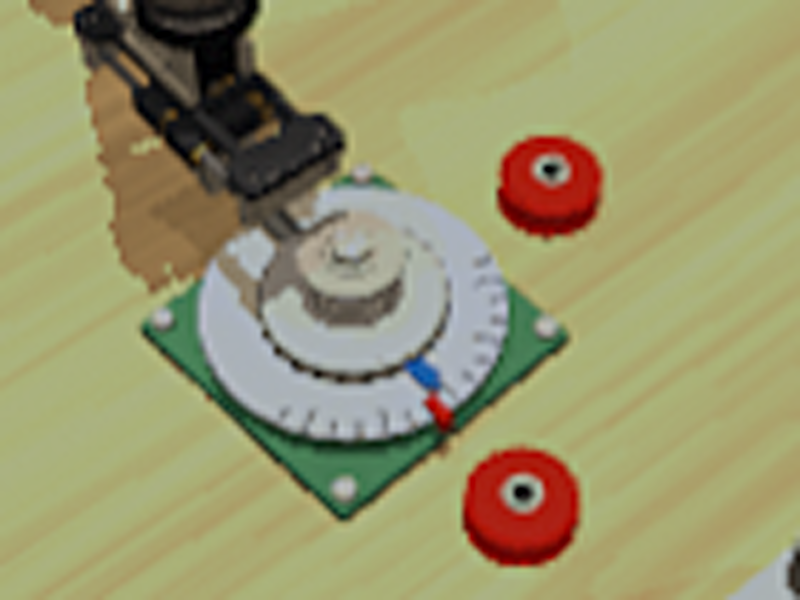

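Pointer at -0.1° and rider at about -6.5°: the top view gave -6.1° and the scene view -6.8°. A final slow push of about 6.3° remains, then I'll back off.

```bash
python3 -m inch '{"grip":[0,0,0,0,0,0,0],"linear":[[-0.5,3,0],[-0.3,3,0],[-0.3,2.5,0],[-0.2,2,0],[-0.1,1.5,0],[0,0.7,0],[0,0,0]],"roll":[-0.025,-0.025,-0.025,-0.02,-0.015,0,0]}'; python3 m.py s4
python3 -m inch '{"grip":[0,0,0,0,0,0,0,0,0,0,0,0],"linear":[[0,-3,0],[0,-6,0],[0,-10,0],[0,-10,0],[0,0,20],[0,0,25],[0,0,25],[0,0,25],[-30,-30,10],[-30,-30,0],[-30,-30,0],[0,0,0]],"roll":[0,0,0,0,0,0,0,0,0,0,0,0]}'; python3 m.py s5
python3 - <<'E'
from h import *; from bench import robot; import pickle
p=robot.read_camera("top"); pickle.dump(p,open("top5.pkl","wb"))
cv2.imwrite("pics/t5.png",cv2.resize(p["image"][145:250,270:410],(800,600),interpolation=2))
E
```

```text
time_s: 7.65
tcp_pos: [0.4636, -0.0863, 0.0668]
tcp_rot: [0.0, 0.745, 0.667, 0.0]
ft_force: [1.2, -0.7, -0.0]
opening: 0.0003
blue [311.7935125  225.72831022] [ 0.6501 -0.0872  0.041 ] rad 0.0696 deg -6.34
red [316.33058556 231.58300171] [ 0.68   -0.0913  0.0425] rad 0.0997 deg -6.8
sum 1222.3499999999997 1759.0
time_s: 8.9
tcp_pos: [0.3707, -0.2087, 0.1719]
tcp_rot: [0.0, 0.747, 0.664, -0.001]
ft_force: [0.6, 0.5, 0.4]
opening: 0.0007
blue [311.85348501 225.76483971] [ 0.6504 -0.0871  0.041 ] rad 0.0698 deg -6.26
red [316.33039773 231.59176136] [ 0.68   -0.0913  0.0425] rad 0.0998 deg -6.82
sum 1208.7499999999998 1760.0
```

View pics/s5.png

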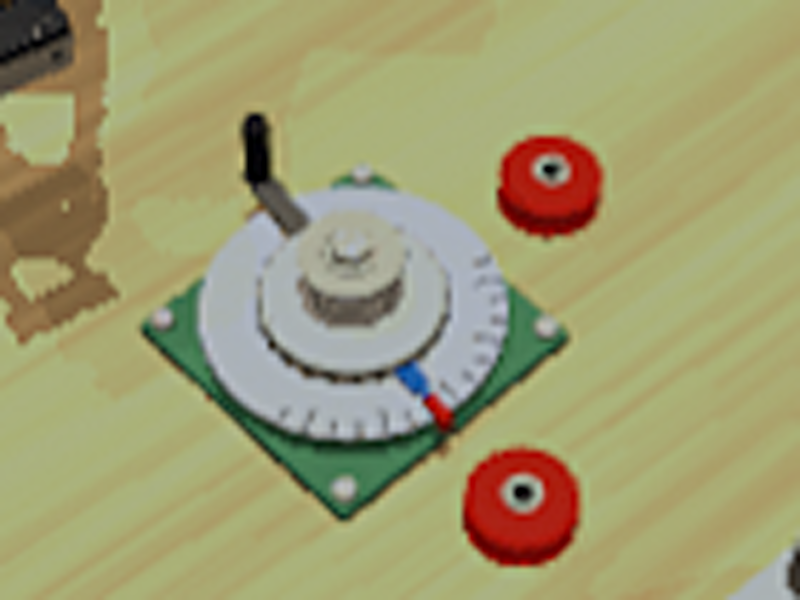

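View pics/t5.png

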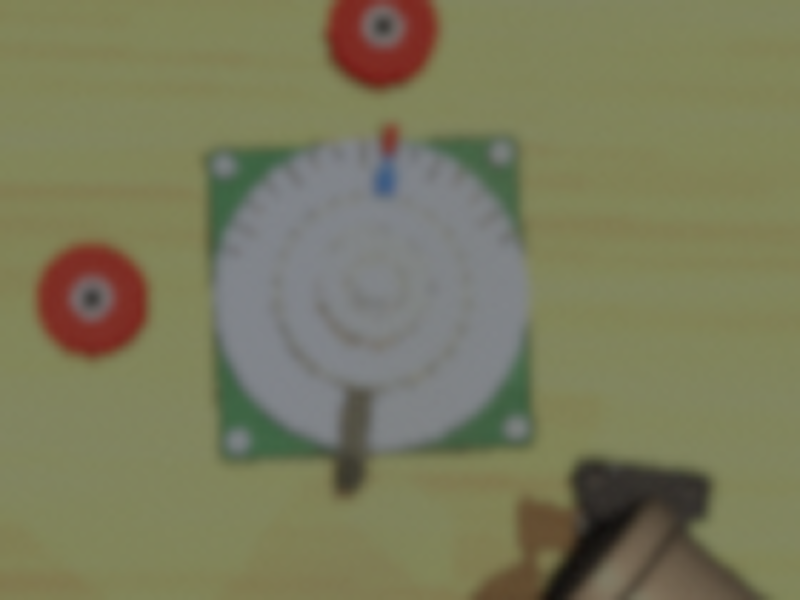

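Both views show the pointer running straight into the rider: scene blue (412,380) to red (438,410), top blue (385,180) to red (390,139). I'll check this numerically in the top view and compare the loose things before and after.

```bash
python3 - <<'E'
from h import *; import pickle
a=pickle.load(open("top0.pkl","rb"));p=pickle.load(open("top5.pkl","rb"))
A=np.array([.5805,-.081])
for k,uv,z in(("blue",(337,176),.041),("red",(338,169),.0425)):
    c,w=soft(p,uv,k,4); P=toplane(p,c,z);d=P[:2]-A;print(k,c,P.round(4),np.hypot(*d),np.degrees(np.arctan2(d[1],d[0])))
c0=soft(a,(338,169),"red",4)[0];print("red before",c0)
def reds(q):
    hsv=cv2.cvtColor(q["image"],cv2.COLOR_BGR2HSV); m=cv2.inRange(hsv,(0,140,60),(8,255,255)); n,_,s,c=cv2.connectedComponentsWithStats(m); return [c[i].round(2) for i in range(1,n) if s[i,4]>60]
print(reds(a),reds(p))
E
```

```text
blue [336.98005753 175.99443912] [ 0.6523 -0.0888  0.041 ] 0.07222615229101015 -6.202972555653293
red [337.75       169.00757576] [ 0.6775 -0.0912  0.0425] 0.09750005391733932 -6.014985059825065
red before [337.77692308 168.96923077]
[array([336.35, 150.14]), array([285.59, 197.17]), array([508.51, 204.42])] [array([336.36, 150.16]), array([285.6 , 197.18]), array([508.5 , 204.45])]
```

Pointer and rider agree within 0.2° in the top view and 0.6° in the scene view, against about 3.3° allowed. The wheels and rider have not moved, and the robot is clear. I'm handing in.

```bash
python3 - <<'E'
from bench import robot
print(robot.get_obs()["ft_force"]); print(robot.close_job())
E
```

```text
[ 0.01329549 -0.51074508  0.29933766]
the job is handed in; nothing more can be done
None
```

I pushed the post about 55° clockwise with the closed fingertips, until the blue pointer stood in line with the red rider. Then I backed the arm well clear and handed the job in at about 9 s. `close_job()` gives no verdict, so the result rests on my own checks.

- **Alignment:** pointer and rider differed by 0.2° in the top view (-6.2° against -6.0°) and 0.6° in the scene view (-6.3° against -6.8°). That is under 1 mm at the pointer's tip, where 5 mm is allowed. The small disagreement between the cameras is within their calibration.
- **Gentleness:** force read at the end of each move was about 2 N at most while pushing, against a limit of 18 N. I did not log the force within a move.
- **Other things:** in the top pictures from before and after, the rider and both wheels moved by less than 0.1 pixel (about 0.3 mm). I did not re-measure the canister, bracket, wrench or bolt tray, but the arm went nowhere near them at their height.

No check failed.

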